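# Raise the carry handle of the dropper-bottle carrier

### The arm

A 6-joint arm with a two-finger parallel gripper is mounted at the origin on the work surface. World frame = base frame: x ahead of the robot, y to its left, z up, the work surface at z = 0. Lengths are in m, angles in degrees, forces in N, time in s.
With the tool pointing down it reaches from about 0.25 to 0.775 m from the base axis. Payload 4 kg.
Tool frame: the origin (TCP) lies midway between the tips of the shut fingers; the grasp point (between the pads) lies 19 mm behind it; x points along the fingers, z is the direction in which the jaws open and shut, and the axes are right-handed (so a half turn about x gives the same grasp; the last joint's range is limited). The gripper opens to 94 mm and grips with 3 to 60 N. Pads are 16 mm wide; open, the fingers measure 119 mm over their backs; the gripper's body (75 mm by 177 mm) begins 78 mm behind the grasp point.
Start: joints at [69.036, 4.996, 78.535, -0, 96.463, -5.907], TCP at [0.143, 0.531, 0.206] pointing down, gripper open.
Joint ranges: [-177.83, 177.83], [-43.37, 116.18], [15.69, 146.23], [-61.86, 241.86], [9.47, 152.12], [-147.06, 147.06]. Speed limits (degrees/s): [159.86, 159.86, 180, 180, 180, 180].

### API

Orientations are given as a 3x3 rotation matrix whose columns are the frame's x, y, z axes.
In Python, from plant import robot gives the robot as it stands. Calls block until the motion is done:
- robot.reach(position, orientation): joint-space move of the TCP to a pose.
- robot.move_l(position, rot=None, vel=0.15): straight line of the TCP; rot=None keeps the orientation; vel is the mean speed in m/s.
- robot.move_joints(angles): joint-space move.
- robot.open_gripper() and robot.grab(): open the fingers fully, or close them until they stop; the grip force is fixed at half the most.
- robot.pause(seconds).
- robot.inverse_kinematics(position, orientation): joint angles nearest the present ones, or None.
- robot.grab_frame(name): name is "scene" or "side" or "wrist"; returns a dict with "color" (384x512x3 uint8, blue, green, red), "fovy" (degrees; the focal length in pixels is half the picture's height over the tangent of half this angle, whatever the lens; pixels are square), "cx", "cy" (the principal point, pixels), "pose" (4x4, takes a point from camera to world coordinates); the wrist camera has in their place "hand_eye" (4x4, takes a point from camera to tool coordinates, whose origin is the TCP and whose axes are the tool frame's). Camera axes: x right, y up, looking along -z (the intrinsics and any distortion apply to the point x, -y, -z); pixel columns grow to the right and rows downward; lengths in m; the calibration is good to about 2 mm. A picture is of the moment at which its call begins: read the wrist's pose just before it. There is no depth.
A pose or a line that the arm cannot do raises robot.MotionError and nothing moves.
- robot.job_done(): hands the job in, once; it reports no verdict.
Readings, each from a call of its own:
- robot.get_clock(): time.
- robot.get_joints(): joint angles.
- robot.get_joint_vel(): joint speeds.
- robot.get_tau(): joint torques, N m.
- robot.get_ee_pos(): TCP position.
- robot.get_tool_rot(): TCP orientation.
- robot.get_wrist_force(): force on the tool from outside, world axes, zero at the start.
- robot.get_wrist_torque(): the same for the moment, N m.
- robot.get_opening(): finger opening in m.
Only numpy, scipy, OpenCV 4.12 (cv2) and the standard library are available. Lean on these libraries where they do the work, as an engineer would, in place of code of your own. Each camera call takes 0.05 s, during which the arm holds its last target.

### The job

Get the carrier with the dropper bottles ready to be carried away: swing its folded carry handle up until it snaps fully home in its upright end catch, and let go. Leave the empty, narrower carrier's handle folded as it is.

Things in the scene. Friction and masses are not known exactly. Their poses are not given: they have to be found in the camera images.
- handle (a joint): Angle, rad, of the loaded carrier's handle. 0: folded, arms 20 degrees below level on the hinge's -x side. Grows as it rises to its stop at 1.95, arms upright (1.6 above level). Starts at 0 to 0.5. Stiff: stays where left; 1-2 N at the bar moves it. From 1.3 on a sprung ball catch resists by about 2 N more and pushes it back if let go; past 1.75 it pulls the handle on to the stop and holds it.
- handle_grip (a point): Middle of the handle's bar, on its axis. The bar is parallel to the hinge, 130 mm from it, 188 mm long between two arms; its middle 90 mm is a round white sleeve, 18 mm thick. The bent rod gives up to 5 mm along its arms (3 N per mm). Folded, it hangs 40 to 105 mm above the table, at least 65 mm from the box's long wall; upright, 215 mm above the table. Axes turn with the handle; y along the bar.
- carrier_hinge (a point): Middle of the hinge, 85 mm above the box's base centre. z up, y along hinge and box, -x to the side where the handle is folded (towards the robot, within 20 degrees). The carrier: fixed grey plastic box, 110 x 160 mm, 60 high, 100 mm high aluminium plates at both ends, six cells with five red-bulbed dropper bottles, tops 125 mm above the table.
- spare_handle_grip (a point): Middle of the bar of the other carrier's handle, to be left alone: the same handle, folded the same way, on an empty carrier of the same materials, only 70 mm wide, with one row of three cells. The two carriers stand side by side, either one on the left.

How it is judged (in metres and radians):
At the end, for the whole second after the job is handed in: The loaded carrier's handle stands upright in its catch, within 10 degrees (0.175 rad) of its end stop and at rest; the bar of the empty carrier's handle is within 30 mm of where it started (value of joint handle above 1.775 rad and velocity of joint handle below 0.1 rad/s and not (velocity of joint handle below -0.1 rad/s) and distance of spare_handle_grip from where it was at the start of the episode below 0.03 m); the robot touches nothing.
It fails at once if the empty carrier's handle is moved by more than 30 mm (distance of spare_handle_grip from where it was at the start of the episode above 0.03 m).
It also fails if it takes over 38 s, if anything falls off the work surface, if the arm or the gripper's body presses on something with over 40 N, if the wrist force passes 120 N, or if a joint passes its speed limit or range.

## Working session

There is one attempt and no reset: what is moved stays moved. The work goes in short steps, each a Python script; the robot and the scene stay as the last script left them, time stands still between calls to the robot, and variables do not carry over. Pictures are saved under pics/ and viewed, and the job is handed in when it is done.

```bash
ls; mkdir -p pics
python3 - <<'E'
from plant import robot
import cv2,numpy as np
np.set_printoptions(precision=4,suppress=True)
for n in ["scene","side","wrist"]:
    f=robot.grab_frame(n); cv2.imwrite(f"pics/{n}0.png",f["color"]); print(n,{k:v for k,v in f.items() if k!="color"})
print(robot.get_clock())
E
```

```text
pics
scene {'fovy': 52.36655900147189, 'cx': 253.9747862833889, 'cy': 190.40642948908177, 'pose': array([[ 0.1712, -0.6355,  0.7529,  1.0974],
       [ 0.9851,  0.1234, -0.1199, -0.1196],
       [-0.0168,  0.7622,  0.6472,  0.5796],
       [ 0.    ,  0.    ,  0.    ,  1.    ]])}
side {'fovy': 43.48076454870329, 'cx': 259.4785517498885, 'cy': 187.13596786806073, 'pose': array([[-0.9932,  0.051 , -0.1049,  0.4735],
       [-0.1153, -0.5639,  0.8178,  0.7121],
       [-0.0174,  0.8243,  0.5659,  0.5837],
       [ 0.    ,  0.    ,  0.    ,  1.    ]])}
wrist {'fovy': 67.81038023629962, 'cx': 256.75765101265154, 'cy': 188.85978493644993, 'hand_eye': array([[ 0.0006,  0.2648, -0.9643, -0.1795],
       [-0.0015,  0.9643,  0.2648,  0.0773],
       [ 1.    ,  0.0013,  0.001 ,  0.0003],
       [ 0.    ,  0.    ,  0.    ,  1.    ]])}
0.15
```

View pics/scene0.png

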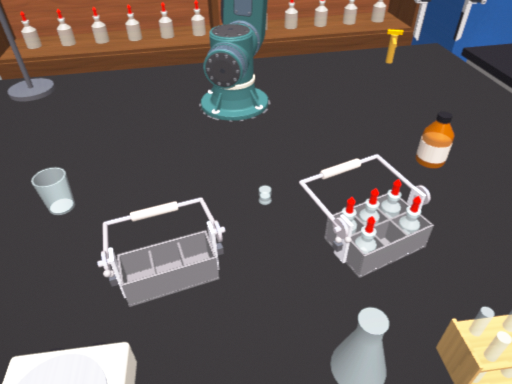

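View pics/side0.png

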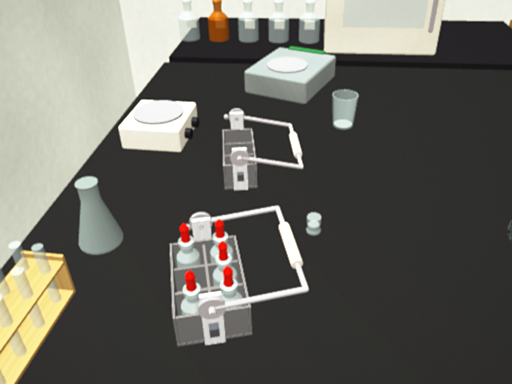

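View pics/wrist0.png

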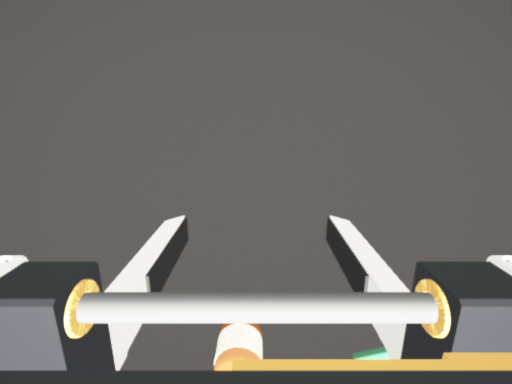

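The loaded carrier is on the robot's left (+y): it is at (380,220) in the scene view and (210,280) in the side view. Its handle sleeve is at about (341,169) in scene and (290,243) in side. The spare is at (165,250) in scene. I'll zoom in to pick the points.

Run:
```python
import cv2
a=cv2.imread("pics/scene0.png")[140:280,290:440]; b=cv2.imread("pics/side0.png")[195:350,160:320]
cv2.imwrite("pics/za.png",cv2.resize(a,None,fx=4,fy=4,interpolation=cv2.INTER_CUBIC))
cv2.imwrite("pics/zb.png",cv2.resize(b,None,fx=3.8,fy=3.8,interpolation=cv2.INTER_CUBIC))
```

```text
(no output)
```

View pics/za.png

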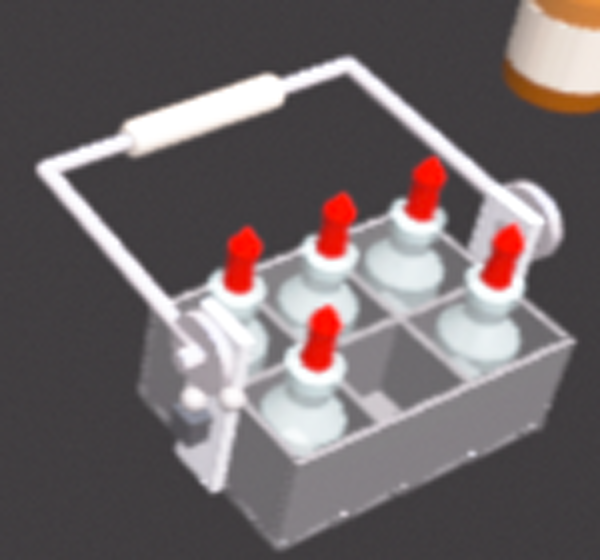

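View pics/zb.png

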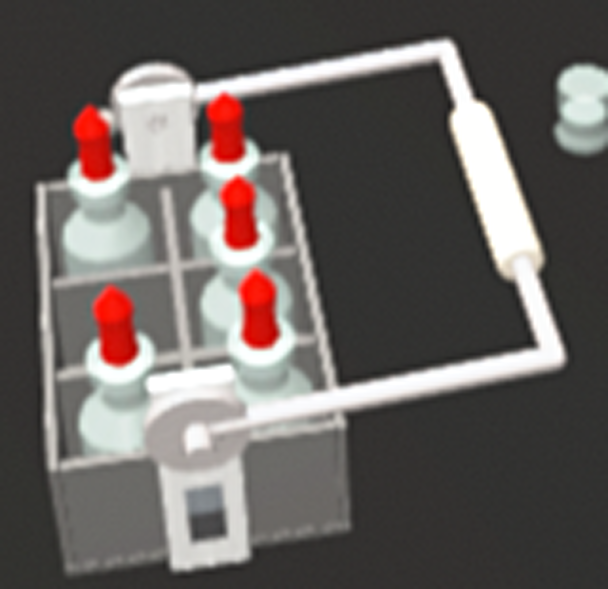

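```bash
cat > h.py <<'E'
import numpy as np
np.set_printoptions(precision=4,suppress=True)
SC=dict(fovy=52.36655900147189,cx=253.9747862833889,cy=190.40642948908177,pose=np.array([[0.1712,-0.6355,0.7529,1.0974],[0.9851,0.1234,-0.1199,-0.1196],[-0.0168,0.7622,0.6472,0.5796],[0,0,0,1]]))
SI=dict(fovy=43.48076454870329,cx=259.4785517498885,cy=187.13596786806073,pose=np.array([[-0.9932,0.051,-0.1049,0.4735],[-0.1153,-0.5639,0.8178,0.7121],[-0.0174,0.8243,0.5659,0.5837],[0,0,0,1]]))
def ray(c,uv):
    f=192/np.tan(np.radians(c['fovy']/2)); d=np.array([(uv[0]-c['cx'])/f,-(uv[1]-c['cy'])/f,-1])
    d=c['pose'][:3,:3]@d; return c['pose'][:3,3],d/np.linalg.norm(d)
def tri(a,b):
    o1,d1=ray(SC,a);o2,d2=ray(SI,b)
    t=np.linalg.lstsq(np.c_[d1,-d2],o2-o1,rcond=None)[0]
    p,q=o1+t[0]*d1,o2+t[1]*d2; return (p+q)/2,np.linalg.norm(p-q)
def onz(c,uv,z):
    o,d=ray(c,uv); return o+d*(z-o[2])/d[2]
E
python3 - <<'E'
from h import *
A=lambda u,v:((u+.5)/4-.5+290,(v+.5)/4-.5+140)
B=lambda u,v:((u+.5)/3.8-.5+160,(v+.5)/3.8-.5+195)
P={}
for n,a,b in [("s-",(130,139),(470,108)),("s+",(279,90),(522,264)),("c-",(44,168),(450,45)),("c+",(349,64),(555,358)),
 ("b-x-y",(246,228),(225,97)),("b-x0",(341,194),(238,180)),("b-x+y",(430,157),(257,270)),("b+x-y",(323,308),(90,107)),("b+x+y",(512,226),(112,288))]:
    P[n],e=tri(A(*a),B(*b)); print(n,P[n],e)
g=(P["s-"]+P["s+"])/2; g2=(P["c-"]+P["c+"])/2
y=P["c+"]-P["c-"];print("grip",g,g2,np.linalg.norm(y),np.degrees(np.arctan2(-y[0],y[1])))
c=sum(P[k] for k in("b-x-y","b-x+y","b+x-y","b+x+y"))/4
y=P["b-x+y"]-P["b-x-y"]+P["b+x+y"]-P["b+x-y"];yaw=np.arctan2(-y[0],y[1])
print("centre",c,np.degrees(yaw))
h=np.array([c[0],c[1],.085]); x=np.array([np.cos(yaw),np.sin(yaw),0]);yv=np.array([-np.sin(yaw),np.cos(yaw),0])
for q in(g,g2):
    r=q-h; print("rel",r@x,r@yv,r[2],np.hypot(r@x,r[2]),"angle",np.degrees(np.arctan2(r[2],-(r@x)))+20)
E
```

```text
s- [0.5142 0.1107 0.0991] 0.0022423749621615146
s+ [0.4874 0.1997 0.0969] 0.0012797381439153073
c- [0.5263 0.0638 0.0969] 0.001269798863475678
c+ [0.4726 0.2452 0.096 ] 0.000401287283863545
b-x-y [0.6117 0.1334 0.1178] 0.002653697015214782
b-x0 [0.5972 0.1841 0.1178] 0.002256117069130009
b-x+y [0.5812 0.2343 0.1193] 0.001812914995335609
b+x-y [0.6657 0.1464 0.1183] 0.0012067018990610863
b+x+y [0.6322 0.2484 0.1186] 0.0006230969429863931
grip [0.5008 0.1552 0.098 ] [0.4994 0.1545 0.0964] 0.18917815815014125 16.4851031400464
centre [0.6227 0.1906 0.1185] 17.50099148808923
rel -0.12689892980595946 0.0028781344143534106 0.012975712808656337 0.1275606032785615 angle 25.838336426711866
rel -0.12844653322287752 0.0026237143783074414 0.011441505455310919 0.12895510825112624 angle 25.090245231323284
```

```bash
cat >> h.py <<'E'
YAW=np.radians(17.0); X=np.array([np.cos(YAW),np.sin(YAW),0]); Y=np.array([-np.sin(YAW),np.cos(YAW),0]); Z=np.array([0,0,1.])
G0=np.array([0.5002,0.155,0.0985])
def rot(s): 
    z=s*X; x=-Z; return np.c_[x,np.cross(z,x),z]
E
python3 - <<'E'
from h import *
from plant import robot
import cv2
j0=robot.get_joints();print(j0)
for s in(1,-1):print(s,robot.inverse_kinematics(G0+[0,0,.1],rot(s)))
best=min((s for s in(1,-1) if robot.inverse_kinematics(G0+[0,0,.1],rot(s)) is not None),key=lambda s:np.abs(np.array(robot.inverse_kinematics(G0+[0,0,.1],rot(s)))[5]))
print(best)
robot.reach(G0+[0,0,.1],rot(best))
p,R=np.array(robot.get_ee_pos()),np.array(robot.get_tool_rot())
f=robot.grab_frame("wrist");cv2.imwrite("pics/w1.png",f["color"])
T=np.eye(4);T[:3,:3]=R;T[:3,3]=p
C=np.linalg.inv(T@f["hand_eye"]);fl=192/np.tan(np.radians(f["fovy"]/2))
for q in(G0,G0-.045*Y,G0+.045*Y):
    c=C[:3,:3]@q+C[:3,3];print(f["cx"]+fl*c[0]/-c[2],f["cy"]-fl*c[1]/-c[2])
print(p,robot.get_clock(),robot.get_wrist_force())
E
```

```text
[69.0358  5.0295 78.6017 -0.     96.463  -5.9061]
1 [11.0121  1.7152 82.777  -0.     95.5078 -5.9879]
-1 None
1
257.05009894520447 190.15310980113023
257.04104561284214 231.1071091942086
257.0599276741227 145.69149698937866
[0.5    0.1558 0.1986] 2.0833 [ 0.0712  0.9445 -0.4293]
```

View pics/w1.png

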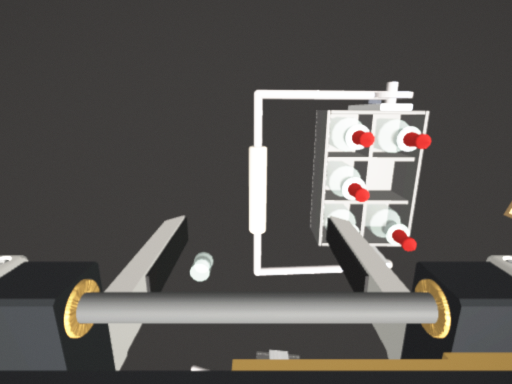

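The wrist view puts the sleeve at u≈258, v 148–233. I predicted u 257, v 146–231, so position and yaw agree. Next I'll descend and grasp.

Run:
```python
from h import *
from plant import robot
import cv2
robot.move_l(G0-[0,0,.018],vel=.12)
print(robot.get_ee_pos(),robot.get_wrist_force())
robot.grab()
print(robot.get_opening(),robot.get_wrist_force(),robot.get_clock())
for n in("side","scene"):cv2.imwrite(f"pics/{n}1.png",robot.grab_frame(n)["color"])
```

```text
[0.5009 0.1552 0.0815] [ 0.8033  0.2683 -0.3269]
0.017075358120215624 [-0.1808 -0.1703 -0.4393] 4.3833
```

View pics/side1.png

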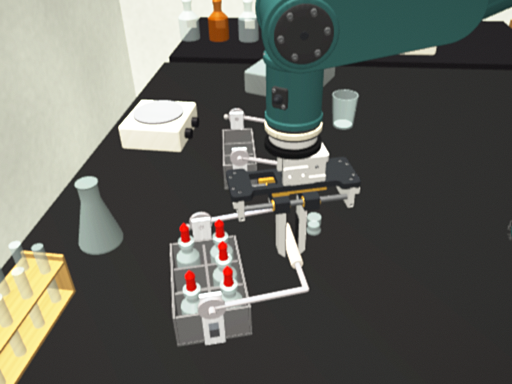

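Run:
```python
from h import *
from plant import robot
import cv2
p0=np.array(robot.get_ee_pos()); h0=np.radians(5.5); r=.130
H=p0+X*r*np.cos(h0)-Z*r*np.sin(h0)   # TCP-equivalent hinge
for a in np.radians([14,23,32,41,50,58,66]):
    robot.move_l(H-X*r*np.cos(a)+Z*r*np.sin(a),vel=.07)
    F=np.array(robot.get_wrist_force()); rad=-X*np.cos(a)+Z*np.sin(a); tan=X*np.sin(a)+Z*np.cos(a)
    print(np.degrees(a).round(),"rad %.1f tan %.1f lat %.1f"%(F@rad,F@tan,F@Y),robot.get_wrist_torque(),robot.get_opening(),robot.get_clock())
    if np.linalg.norm(F)>30: print("stop");break
cv2.imwrite("pics/side2.png",robot.grab_frame("side")["color"])
```

```text
14.0 rad 0.5 tan 0.4 lat 0.4 [-0.0955  0.2529 -0.0748] 0.017104950984630378 4.9083
23.0 rad 4.3 tan 1.4 lat -0.3 [-0.2954  0.7167 -0.0518] 0.01717323346185029 5.35
32.0 rad 6.6 tan -1.1 lat 1.0 [-0.4587  1.0778 -0.0508] 0.017083979394585454 5.7917
41.0 rad 8.2 tan -1.7 lat -0.5 [-0.6191  1.6917  0.0053] 0.01703908925232874 6.2333
50.0 rad 11.9 tan -0.7 lat -0.2 [-0.7556  1.9562 -0.0132] 0.01701458305099816 6.675
58.0 rad 14.3 tan -3.0 lat -0.5 [-0.8533  2.2537 -0.0173] 0.017122318927641107 7.0833
66.0 rad 13.3 tan -2.3 lat -0.3 [-0.5741  1.575   0.0006] 0.017019447968251705 7.4917
```

View pics/side2.png

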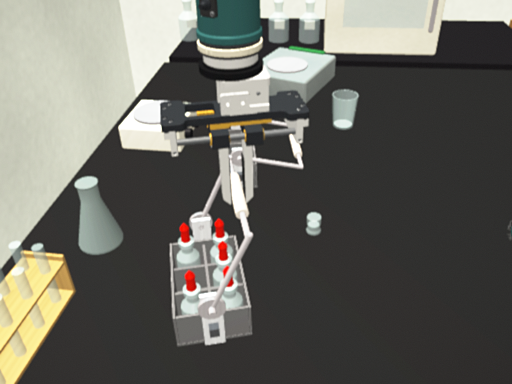

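The rod is compressed about 4 mm (13 N along the arms), so the hinge sits about 4 mm higher relative to the grip than I assumed. I'll correct for that and continue through the catch.

Run:
```python
from h import *
from plant import robot
import cv2
r=.130; p0=np.array([0.5009,0.1552,0.0815]); h0=np.radians(5.5)
H=p0+X*r*np.cos(h0)-Z*r*np.sin(h0)+Z*.004
for a in np.radians([69,75,80,84,88]):
    robot.move_l(H-X*r*np.cos(a)+Z*r*np.sin(a),vel=.06)
    F=np.array(robot.get_wrist_force()); rad=-X*np.cos(a)+Z*np.sin(a); tan=X*np.sin(a)+Z*np.cos(a)
    print(np.degrees(a).round(),"rad %.1f tan %.1f lat %.1f"%(F@rad,F@tan,F@Y),robot.get_opening(),robot.get_clock())
    if np.linalg.norm(F)>30: print("stop");break
cv2.imwrite("pics/side3.png",robot.grab_frame("side")["color"])
cv2.imwrite("pics/scene3.png",robot.grab_frame("scene")["color"])
```

```text
69.0 rad 8.6 tan -2.2 lat -0.2 0.017393685089078674 7.8667
75.0 rad 7.0 tan -0.4 lat 0.3 0.017032703252215193 8.2417
80.0 rad 5.4 tan 0.3 lat -0.6 0.01717832394020714 8.5833
84.0 rad 4.9 tan 0.4 lat 0.1 0.01729669146962012 8.8833
88.0 rad 6.8 tan -0.3 lat 0.0 0.016916762661266772 9.1833
```

View pics/side3.png

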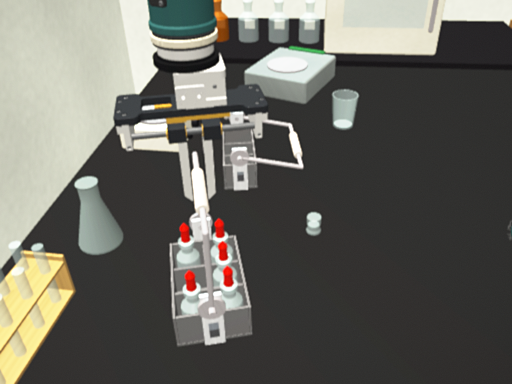

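Run:
```python
from h import *
from plant import robot
for i in range(9):
    robot.move_l(np.array(robot.get_ee_pos())+X*.002,vel=.04)
    F=np.array(robot.get_wrist_force()); print(i,"x %.1f z %.1f"%(F@X,F[2]),robot.get_clock())
    if F@X<-9: break
```

```text
0 x 2.1 z 3.8 9.55
1 x -0.2 z 4.5 9.8
2 x -4.8 z 4.8 10.05
3 x -5.8 z 5.1 10.3
4 x -5.4 z 5.5 10.55
5 x -5.2 z 5.1 10.8
6 x -6.7 z 5.4 11.05
7 x -5.7 z 5.2 11.3
8 x -5.8 z 5.9 11.55
```

Run:
```python
from h import *
from plant import robot
import cv2
p=np.array(robot.get_ee_pos());print(p,(p-[0.5009,0.1552,0.0815])@X,(p-[0.5009,0.1552,0.0815])@Y)
robot.open_gripper(); robot.pause(.3)
print(robot.get_wrist_force(),robot.get_clock(),robot.get_opening())
f=robot.grab_frame("side")["color"];cv2.imwrite("pics/side4.png",f)
f=robot.grab_frame("scene")["color"];cv2.imwrite("pics/scene4.png",f)
```

```text
[0.6285 0.1938 0.2049] 0.13330636538815718 -0.0003483934563918625
[0.5797 0.2466 0.17  ] 13.0917 0.09375758265900926
```

View pics/side4.png

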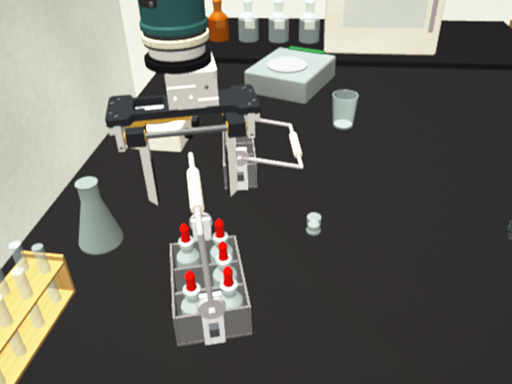

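View pics/scene4.png

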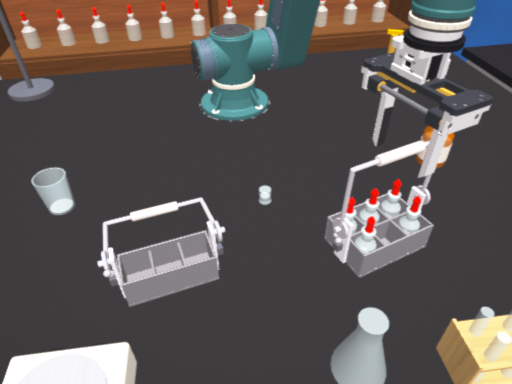

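The handle stands free between the open fingers. In the side view the bar runs from (192,165) to (198,213). I'll retract straight up and check its angle.

Run:
```python
from h import *
from plant import robot
import cv2
robot.move_l(np.array(robot.get_ee_pos())+[0,0,.1],vel=.15)
robot.pause(.3)
print(robot.get_wrist_force(),robot.get_clock())
a=robot.grab_frame("scene")["color"];b=robot.grab_frame("side")["color"]
cv2.imwrite("pics/scene5.png",a);cv2.imwrite("pics/side5.png",b)
old=cv2.imread("pics/scene0.png");d=cv2.absdiff(a,old)[180:310,80:240];print("spare diff",d.max(),(d.max(2)>30).sum())
za=cv2.resize(a[130:270,310:460],None,fx=4,fy=4,interpolation=cv2.INTER_CUBIC)
zb=cv2.resize(b[140:290,150:260],None,fx=4,fy=4,interpolation=cv2.INTER_CUBIC)[:560]
cv2.imwrite("pics/z5a.png",za);cv2.imwrite("pics/z5b.png",zb)
```

```text
[ 0.4334 -0.3699 -0.3635] 14.3083
spare diff 5 0
```

View pics/z5a.png

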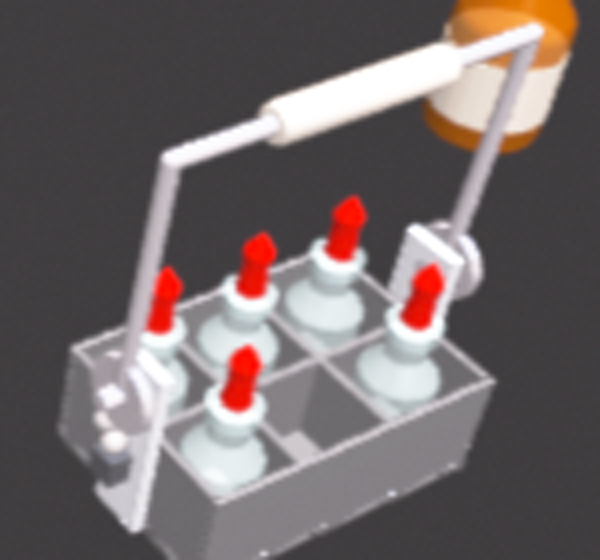

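View pics/z5b.png

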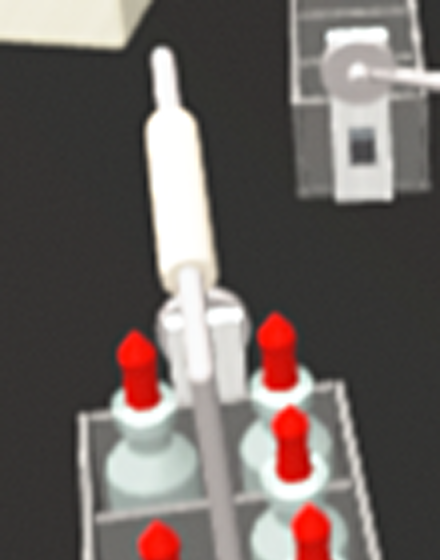

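Run:
```python
from h import *
A=lambda u,v:((u+.5)/4-.5+310,(v+.5)/4-.5+130)
B=lambda u,v:((u+.5)/4-.5+150,(v+.5)/4-.5+140)
p,e=tri(A(167,160),B(161,52));q,e2=tri(A(537,31),B(200,374));print(p,e,q,e2)
m=(p+q)/2;print(m)
for c in([.6227,.1906,.085],[.624,.193,.085]):
    r=m-c;print(np.arctan2(r[2],-(r@X))+.349)
```

```text
[0.6565 0.101  0.2176] 0.00015210218046108595 [0.601  0.2846 0.2173] 0.00013240953526081275
[0.6288 0.1928 0.2174]
1.9684597423916428
1.9537982340026778
```

The measured angle is about 1.95 to 1.97 rad, which is at the stop. The spare shows no change, and the robot is clear.

Run:
```python
from plant import robot
robot.job_done(); print(robot.get_clock())
```

```text
the job is handed in; nothing more can be done
the job is handed in; nothing more can be done
```

The loaded carrier's handle is up at its end stop. I released it, lifted the gripper clear and handed the job in at about 14.4 s of the 38 s allowed.

**What I did:** I located the sleeve from the scene and side views and confirmed it with the wrist camera to about 2 pixels. I then gripped it from above and swung it along its arc until it met the stop, with about 6 N of resistance.

**Last checks:**
- **Handle:** after release, triangulation gives 1.95–1.97 rad against the 1.95 stop, with the bar at a height of 0.217 m. I had no direct reading of the handle joint.
- **Empty carrier:** its part of the scene picture is unchanged from the start (no pixel differs by more than 5 levels).
- **Contact:** the wrist force is under 1 N, and the gripper is 100 mm above where it let go.

**What disagreed:**
- **Hinge height:** my first hinge estimate was about 4 mm too low. The rod took about 14 N along its arms until I corrected the arc partway.
- **Bulb tops:** they triangulated at 118–119 mm instead of 125 mm.
- **Catch:** I did not feel a distinct snap in the forces, so "home" rests on the stop contact and the angle after release.

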